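# Seat the battery pack in the charging dock

## Task

Put the battery pack with the blue grip into the recess of the white charging dock, lengthwise to the recess, and press it down fully until its flat black top is flush with the dock's top. Let go of it and leave the pack with the orange grip where it stands.

Things in the scene. Friction and masses are not known exactly. Their poses are not given: they have to be found in the camera images.
- blue_pack_grip (a point): Pack to charge, about 0.15 kg, upright and loose: black block 60 (x) x 84 (y) x 30 mm high (lowest 5 mm is 3 mm smaller all round); from the middle of its flat top rises a blue grip bar 20 (x) x 56 (y) x 36 mm high. Point: in the bar, on its centre axis, 52 mm above the underside, 22 mm above the flat top, 14 mm below the bar's top. Pinch the bar along x; y along the bar, z up; ends alike.
- orange_pack_grip (a point): The same point of an equal pack whose grip bar is orange, also loose on the worktop; not to be used or moved. The two packs may have changed places from one start to the next.
- dock_mouth (a point): Centre of the recess, level with the flat top of the white dock (fixed, 136 (x) x 166 (y) x 56 mm high). Recess 70 (x) x 94 (y) mm, widened to 82 x 106 mm at the top by a grey bevel 7 mm deep; takes a pack either way round, pack y along this y, 5 mm play on each side. z up. Its floor is a black carrier plate with brass contacts.
- carrier (a joint): How far the recess floor is pushed down, m: 0 = up, 14 mm below the dock's top; 0.016 = fully down at a hard stop, 30 mm below it, so that a pack on it is flush. Stiff: needs about 5 N plus 80 N per m/s (7 N at 25 mm/s), does not sink under a pack's weight, stays where left. An unpressed pack stands up to 16 mm proud.
Mind the look-alikes: they are no part of the job. What is shaped like the part that bears blue_pack_grip but yellow is not meant.

How it is judged (in metres and radians):
At the end, for the whole second after the job is handed in: The blue-gripped pack sits in the dock's recess, its flat top level with the dock's top (at most 4 mm proud), within 12 mm of the recess's centre, 0.2 rad of its length and 0.12 rad of upright; the orange-gripped pack is within 30 mm of where it stood (z of blue_pack_grip in the frame of dock_mouth between 0.016 and 0.026 m and horizontal distance between blue_pack_grip and dock_mouth below 0.012 m and angle between the y axis of blue_pack_grip and the y axis of dock_mouth, either way round below 0.2 rad and angle between blue_pack_grip's own z axis and vertical below 0.12 rad and distance of orange_pack_grip from where it was at the start of the episode below 0.03 m); the robot touches nothing.
It fails at once if the pack with the orange grip is shoved or lifted away (more than 30 mm) (distance of orange_pack_grip from where it was at the start of the episode above 0.03 m).
It also fails if it takes over 35 s, if anything falls off the work surface, if the arm or the gripper's body presses on something with over 40 N, if the wrist force passes 120 N, or if a joint passes its speed limit or range.

## Robot

A 6-joint arm with a two-finger parallel gripper is mounted at the origin on a cart in front of the work surface, level with it; the furniture and walls round the work are solid. World frame = base frame: x ahead of the robot, y to its left, z up, the work surface at z = 0. Lengths are in mm, angles in rad, forces in N, time in s.
With the tool pointing down it reaches from about 350 to 950 mm from the base axis. Payload 17.4 kg.
Tool frame: the origin (TCP) lies at the very end of the fingers, on their centre line; the grasp point (between the pads) lies 19 mm behind it; z points along the fingers, y is the line along which they close (so a half turn about z gives the same grasp; the last joint's range is limited). The gripper opens to 93 mm and grips with 3 to 60 N. Pads are 15 mm wide; open, the fingers measure 128 mm over their backs; the gripper's body (75 mm by 188 mm) begins 65 mm behind the grasp point.
Start: joints at [1.188, 0.116, 1.442, -0, 1.584, -0.038], TCP at [228.164, 635.274, 218.646] pointing down, gripper open.
Joint ranges: [-2.83, 2.83], [-0.83, 2.19], [0.07, 2.5], [-1.14, 4.28], [0.01, 3], [-2.97, 2.97]. Speed limits (rad/s): [1.89, 1.89, 2.22, 3.14, 3.14, 3.14].

## Interface

Orientations are given as [roll, pitch, yaw] about the fixed x, y, z axes, in that order (R = Rz(yaw) Ry(pitch) Rx(roll)).
In Python, from cell import observe, snapshot, hand_in, search_frame, pinpoint gives the robot as it stands.
- The arm moves only by the tool move_arm, never from a script. Its argument "deltas" is a list that holds one entry, the list of rows, each a list of 7 numbers: the shift along the tool's x, y, z in mm, then the turn, a rotation vector about the tool's x, y, z in rad, then the closure in counts, from 0 (fully open) to 255 (shut). In form: [[[tx, ty, tz, wx, wy, wz, fingers], ...]]. A call has 1 to 12 rows; each row is the pose to reach, as a shift and turn from the pose commanded when the call began, along the tool's axes at that moment; what a row does not reach only later rows make up. A row lasts 1/12 s, in which the tool goes at most 41.7 mm and 7.16 degrees, less where a joint would pass 70% of its speed; a pose out of reach is approached as far as the arm can. A call with a gripper value outside its range is refused whole. The fingers move at their own pace and stop on an object; "force" is the grip in N (left out, the last holds). Time passes only in rows, so rows that repeat a pose let the fingers close. It gives the time, the measured TCP pose, the force, the opening and the grip force at its end, in the units of the state.
- observe(): the state, without advancing time (a new reading comes with each control period).
- snapshot(name): name is "scene" or "top" or "wrist"; returns a dict with "color" (420x560x3 uint8, red, green, blue), "range_z" (420x560 float32, mm along the optical axis (not along the pixel's ray), 0 where there is no reading), "fx", "fy", "cx", "cy" (pixels), "position" and "rotation" of the camera in the world; the wrist camera has in their place "tool_from_camera" (4x4, takes a point from camera to tool coordinates, whose origin is the TCP and whose axes are the flange's). Camera axes: x right, y down, z forward; pixel columns grow to the right and rows downward; lengths in mm; the calibration is good to about 2 mm. A picture is of the moment at which its call begins: read the wrist's pose just before it.
- hand_in(): hands the job in; it is judged then, once.
Trained networks look in the newest picture that a camera, given by its name, has taken for a name from the list of things; names that differ only in an ending like _2 or _b are one class to them, and where a whole thing is asked for, a point or a joint stands for the part that bears it (a point fixed in the world has none). Each returns a list of dicts, best first, with "confidence" (0 to 1); they miss things now and then, are a little off and sometimes report something else, mostly with a low value. They report only what shows in the picture. A call takes as long as a camera call. They do not tell look-alikes from the thing itself.
- search_frame(camera, query): "bbox" ([left, top, right, bottom] as shares, 0 to 1, of the picture: columns of its width, rows of its height, round what is visible of it).
- pinpoint(camera, query): "at" ([column, row] as shares, 0 to 1, of the picture: columns of its width, rows of its height: a listed point, or the origin of a listed thing).
The state is a dict: "clock": time; "qpos": joint angles; "dq": joint speeds; "effort": joint torques, N m; "position": TCP position; "eef_rot": TCP orientation; "force": force on the tool from outside, world axes, zero at the start; "wrist_torque": the same for the moment, N m; "width": finger opening in mm; "gripper_force": force on a finger pad.
Only numpy, scipy, OpenCV 4.12 (cv2) and the standard library are available. Lean on these libraries where they do the work, as an engineer would, in place of code of your own. Each camera call takes 0.05 s, during which the arm holds its last target. There are 200 camera calls.

## Working session

There is one attempt and no reset: what is moved stays moved. The work goes in short steps, Python scripts to look and compute and a tool call to move; the robot and the scene stay as the last step left them, time stands still between calls to the robot, and variables do not carry over. Pictures are saved under pics/ and viewed, at most 10 in all, crops included, and the job is handed in when it is done.

Besides the shell and the picture viewer there is one more tool, called after "Request:" as name(argument=value, ...) on one line, values as JSON. move_arm: Moves the arm, as the interface text tells. Its arguments: {"type":"object","properties":{"deltas":{"type":"array","items":{"type":"array","items":{"type":"array","items":{"type":"number"}}}},"force":{"type":"number"}},"required":["deltas"]}

```bash
mkdir -p pics; ls; cat > h.py <<'E'
import numpy as np, cv2
from cell import observe, snapshot, hand_in, search_frame, pinpoint
from scipy.spatial.transform import Rotation as R
def cloud(s, o=None):
    z=s["range_z"].astype(float); v,u=np.mgrid[:z.shape[0],:z.shape[1]]
    P=np.stack([(u-s["cx"])/s["fx"]*z,(v-s["cy"])/s["fy"]*z,z],-1)
    if "tool_from_camera" in s:
        T=np.array(s["tool_from_camera"]); P=P@T[:3,:3].T+T[:3,3]
        Rt=R.from_euler("xyz",o["eef_rot"]).as_matrix(); P=P@Rt.T+np.array(o["position"])
    else: P=P@np.array(s["rotation"]).T+np.array(s["position"])
    P[z==0]=np.nan
    return P
def save(s,n): cv2.imwrite("pics/"+n,s["color"][...,::-1])
E
python3 - <<'E'
from h import *
o=observe(); print({k:np.round(v,3) for k,v in o.items()})
for c in ["top","scene"]:
    s=snapshot(c); save(s,c+"0.png"); P=cloud(s)
    np.savez(c+"0.npz",P=P,c=s["color"])
    print(c, s["position"])
    for q in ["blue_pack_grip","orange_pack_grip","dock_mouth"]:
        for d in pinpoint(c,q)[:3]:
            u,v=int(d["at"][0]*560),int(d["at"][1]*420); print(q,round(d["confidence"],2),u,v,P[v,u].round(),s["color"][v,u])
E
```

```text
pics
{'clock': np.float64(0.0), 'qpos': array([ 1.188,  0.116,  1.442,  0.   ,  1.584, -0.038]), 'dq': array([ 0.   , -0.001, -0.001, -0.001,  0.001,  0.   ]), 'effort': array([-2.0000e-03, -7.2127e+01, -6.2259e+01,  7.8000e-02,  2.4000e-02,
       -0.0000e+00]), 'position': array([228.096, 635.064, 217.905]), 'eef_rot': array([-3.14 , -0.   ,  2.797]), 'force': array([-0.375, -0.712, -0.045]), 'wrist_torque': array([-0.022,  0.017,  0.001]), 'gripper_force': np.float64(0.0), 'width': np.float64(92.978)}Traceback (most recent call last):
  File "<stdin>", line 4, in <module>
  File "h.py", line 10, in cloud
    else: P=P@np.array(s["rotation"]).T+np.array(s["position"])
            ~~~~~~~~~~~~~~~~~~~~~~~~~~~^~~~~~~~~~~~~~~~~~~~~~~~
ValueError: operands could not be broadcast together with shapes (420,560) (3,)
```

```bash
sed -i 's/np.array(s\["rotation"\]).T/R.from_euler("xyz",s["rotation"]).as_matrix().T/' h.py
python3 - <<'E'
from h import *
for c in ["top","scene"]:
    s=snapshot(c); save(s,c+"0.png"); P=cloud(s)
    np.savez(c+"0.npz",P=P,c=s["color"])
    print(c, s["position"],s["rotation"])
    for q in ["blue_pack_grip","orange_pack_grip","dock_mouth"]:
        for d in pinpoint(c,q)[:3]:
            u,v=int(d["at"][0]*560),int(d["at"][1]*420); print(q,round(d["confidence"],2),u,v,P[v,u].round(),s["color"][v,u])
E
```

```text
top [ 211.22159855    3.42447996 1457.76924059] [-2.93392428 -0.00363717 -1.59422054]
blue_pack_grip 0.81 351 225 [ 468. -234.   64.] [ 36  90 177]
blue_pack_grip 0.67 361 270 [ 347. -253.   67.] [225 207  10]
blue_pack_grip 0.29 254 173 [625.  22.  36.] [167 130  67]
orange_pack_grip 0.86 185 228 [469. 207.  69.] [222 129  21]
dock_mouth 0.92 255 172 [626.  19.  43.] [191 148  66]
scene [ -19.0132867  -733.74459049  602.17984166] [-2.10096404 -0.02276795 -0.59808935]
blue_pack_grip 0.78 332 273 [ 453. -240.   62.] [ 27  69 132]
blue_pack_grip 0.72 293 304 [ 338. -268.   60.] [170 149  11]
orange_pack_grip 0.74 231 188 [457. 183.  63.] [192 111  19]
dock_mouth 0.61 318 199 [645.  43.  40.] [76 68 65]
```

View pics/top0.png

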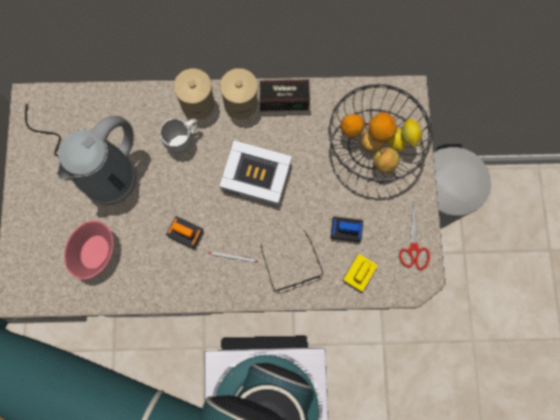

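View pics/scene0.png

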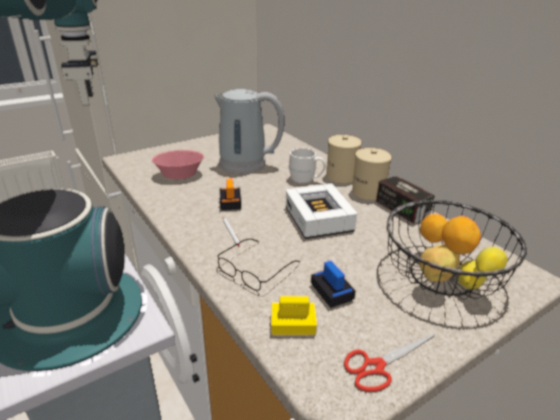

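```bash
cat > fit.py <<'E'
from h import *
def rect(P,m,n):
    Q=P[m]; Q=Q[np.isfinite(Q).all(1)]
    (c,wh,a)=cv2.minAreaRect(Q[:,:2].astype(np.float32))
    if wh[0]<wh[1]: a+=90; wh=wh[::-1]   # a: long axis direction, deg from world x
    a=(a+90)%180-90
    print(n,len(Q),"c",np.round(c,1),"wh",np.round(wh),"long axis deg",round(a,1),"z med",np.median(Q[:,2]).round(1),"mean",Q[:,:2].mean(0).round(1))
E
python3 - <<'E'
from fit import *
d=np.load("top0.npz");P=d["P"];c=d["c"].astype(int);r,g,b=c[...,0],c[...,1],c[...,2]
h=P[...,2]
def near(x,y,w): return (abs(P[...,0]-x)<w)&(abs(P[...,1]-y)<w)
rect(P,near(468,-234,60)&(b>r+40)&(b>90)&(h>52),"blue")
rect(P,near(468,-234,70)&(h>15),"bluepack")
rect(P,near(469,207,60)&(h>52),"orange")
rect(P,near(469,207,70)&(h>15),"orangepack")
rect(P,near(347,-253,65)&(h>15)&(r>100),"yellow")
rect(P,near(626,19,130)&(r>150)&(abs(r-b)<40)&(h>45)&(h<70),"dock")
rect(P,near(626,19,130)&(h>20)&(h<70),"dock all")
for (x,y) in [(700,-310)]:
    m=near(x,y,170)&(h>60); print("basket",np.nanmin(P[m],0),np.nanmax(P[m],0))
m=near(626,19,35); print(np.nanpercentile(h[m],[5,25,50,75,95]))
E
```

```text
blue 154 c [ 465.1 -226.3] wh [54. 21.] long axis deg 80.7 z med 64.8 mean [ 464.6 -225.6]
bluepack 696 c [ 465.3 -226.6] wh [84. 62.] long axis deg 81.3 z med 30.9 mean [ 462.2 -224.4]
orange 167 c [467.1 216.8] wh [56. 21.] long axis deg 63.9 z med 65.6 mean [465.8 215.5]
orangepack 699 c [466.7 216.8] wh [85. 60.] long axis deg 63.8 z med 31.5 mean [464.1 214.3]
yellow 723 c [ 345.4 -256. ] wh [85. 60.] long axis deg -33.6 z med 30.4 mean [ 343.8 -253.3]
dock 1802 c [625.7  19.2] wh [167. 138.] long axis deg 72.4 z med 55.8 mean [624.1  19.5]
dock all 3060 c [625.2  19.4] wh [167. 139.] long axis deg 72.4 z med 53.4 mean [622.6  19.7]
basket [ 571.23776099 -452.82210548   60.06436815] [ 848.80571066 -177.77893395  148.99027264]
[33.95410381 37.35013838 39.52391043 41.96709565 49.47296728]
```

Request:
move_arm(deltas=[[[-344,-360,0,0,0,1.383,0],[-344,-360,0,0,0,1.383,0],[-344,-360,0,0,0,1.383,0],[-344,-360,0,0,0,1.383,0],[-344,-360,0,0,0,1.383,0],[-344,-360,0,0,0,1.383,0],[-344,-360,0,0,0,1.383,0],[-344,-360,0,0,0,1.383,0],[-344,-360,0,0,0,1.383,0],[-344,-360,0,0,0,1.383,0],[-344,-360,0,0,0,1.383,0],[-344,-360,0,0,0,1.383,0]]])

```text
clock: 1.45
position: [430.6, 178.1, 219.0]
eef_rot: [3.141, -0.0, 1.405]
force: [0.9, -0.3, 0.7]
width: 93.0
gripper_force: 0.0
```

```bash
cat >> h.py <<'E'
def delta(p,yaw):
    o=observe(); Rt=R.from_euler("xyz",o["eef_rot"]); p=np.array(p,float)
    T=R.from_euler("xyz",[np.pi,0,yaw])
    print("t",round(o["clock"],2),"pos",o["position"].round(1),"rpy",o["eef_rot"].round(3),"w",round(o["width"],1),"F",o["force"].round(1),
      "\n-> shift",Rt.inv().apply(p-o["position"]).round(1),"rot",(Rt.inv()*T).as_rotvec().round(3))
E
python3 -c "
from h import *
delta([465,-226.5,200],1.414)"
```

```text
t 1.45 pos [430.6 178.1 219. ] rpy [ 3.141 -0.     1.405] w 93.0 F [ 0.9 -0.3  0.7] 
-> shift [-393.4  100.6   18.9] rot [ 0.001 -0.    -0.009]
```

Request:
move_arm(deltas=[[[-393,101,19,0,0,0,0],[-393,101,19,0,0,0,0],[-393,101,19,0,0,0,0],[-393,101,19,0,0,0,0],[-393,101,19,0,0,0,0],[-393,101,19,0,0,0,0],[-393,101,19,0,0,0,0],[-393,101,19,0,0,0,0],[-393,101,19,0,0,0,0],[-393,101,19,0,0,0,0],[-393,101,19,0,0,0,0],[-393,101,19,0,0,0,0]]])

```text
clock: 2.45
position: [468.2, -225.0, 199.2]
eef_rot: [-3.141, -0.0, 1.411]
force: [0.3, -1.3, -0.2]
width: 92.8
gripper_force: 0.0
```

```bash
python3 - <<'E'
from fit import *
o=observe(); s=snapshot("wrist"); save(s,"w1.png"); P=cloud(s,o)
print(np.array(s["tool_from_camera"]).round(2).tolist())
c=s["color"].astype(int);r,g,b=c[...,0],c[...,1],c[...,2];h=P[...,2]
n=(abs(P[...,0]-465)<60)&(abs(P[...,1]+226)<60)
rect(P,n&(b>r+40)&(h>55)&(h<80),"blue"); rect(P,n&(h>15)&(h<80),"pack")
for q in ["blue_pack_grip"]:
  for d in pinpoint("wrist",q)[:3]: print(d)
delta([465,-226.5,110],1.414)
E
```

```text
[[-0.0, -0.96, -0.26, 73.25], [1.0, -0.0, 0.0, 0.02], [-0.0, -0.26, 0.96, -165.32], [0.0, 0.0, 0.0, 1.0]]
blue 1066 c [ 465.7 -230.6] wh [54. 19.] long axis deg 80.3 z med 65.0 mean [ 465.6 -228.7]
pack 4351 c [ 465.4 -231. ] wh [83. 60.] long axis deg 81.1 z med 29.7 mean [ 466.2 -226.4]
{'at': [0.4966, 0.479], 'confidence': 0.9}
{'at': [0.3075, 0.5969], 'confidence': 0.69}
t 2.55 pos [ 468.5 -223.2  199.7] rpy [ 3.142 -0.     1.414] w 92.7 F [0.3 0.3 0.3] 
-> shift [-3.8 -3.  89.7] rot [ 0. -0. -0.]
```

View pics/w1.png

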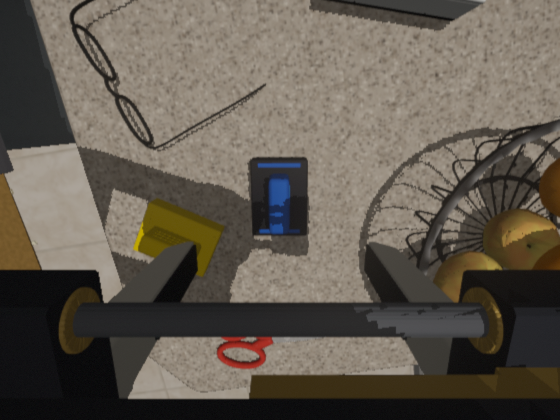

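Request:
move_arm(deltas=[[[-6,-1.6,35,0,0,0,0],[-6,-1.6,70,0,0,0,0],[-6,-1.6,105,0,0,0,0],[-6,-1.6,130,0,0,0,0],[-6,-1.6,150,0,0,0,0],[-6,-1.6,160,0,0,0,0],[-6,-1.6,164,0,0,0,0],[-6,-1.6,164,0,0,0,0],[-6,-1.6,164,0,0,0,255],[-6,-1.6,164,0,0,0,255],[-6,-1.6,164,0,0,0,255],[-6,-1.6,164,0,0,0,255]]], force=40)

```text
clock: 3.55
position: [466.4, -229.6, 36.5]
eef_rot: [3.14, 0.0, 1.414]
force: [-0.3, 0.1, -1.1]
width: 70.8
gripper_force: 0.0
```

Request:
move_arm(deltas=[[[0,0,0,0,0,0,255],[0,0,0,0,0,0,255],[0,0,0,0,0,0,255],[0,0,0,0,0,0,255],[0,0,0,0,0,0,255],[0,0,0,0,0,0,255]]])

```text
clock: 4.05
position: [466.0, -229.5, 35.6]
eef_rot: [-3.142, 0.0, 1.414]
force: [0.7, 1.0, 0.1]
width: 31.1
gripper_force: 0.0
```

Request:
move_arm(deltas=[[[0,0,0,0,0,0,255],[0,0,0,0,0,0,255],[0,0,0,0,0,0,255],[0,0,0,0,0,0,255],[0,0,-30,0,0,0,255],[0,0,-60,0,0,0,255],[0,0,-90,0,0,0,255],[0,0,-120,0,0,0,255],[0,0,-140,0,0,0,255],[0,0,-140,0,0,0,255]]])

```text
clock: 4.88
position: [467.2, -230.1, 180.3]
eef_rot: [3.136, 0.002, 1.414]
force: [0.3, -0.6, -0.5]
width: 19.6
gripper_force: 40.0
```

```bash
python3 - <<'E'
from fit import *
o=observe(); s=snapshot("wrist"); save(s,"w2.png"); P=cloud(s,o)
c=s["color"].astype(int);r,g,b=c[...,0],c[...,1],c[...,2];h=P[...,2]-o["position"][2]
n=(abs(P[...,0]-o["position"][0])<80)&(abs(P[...,1]-o["position"][1])<80)
rect(P,n&(h>-15)&(h<5),"pack top")
print(np.round(o["gripper_force"],1),o["force"])
delta([625.5,19.3,170],1.264)
E
```

```text
pack top 5746 c [ 470.1 -212. ] wh [60. 44.] long axis deg -9.0 z med 174.0 mean [ 471.2 -205. ]
40.0 [ 0.2572408  -0.6497364  -0.50540232]
t 4.93 pos [ 466.7 -229.8  177.5] rpy [3.138e+00 1.000e-03 1.414e+00] w 20.1 F [-0.8 -0.5 -3.2] 
-> shift [270.9 117.9   7.6] rot [0.003 0.001 0.15 ]
```

View pics/w2.png

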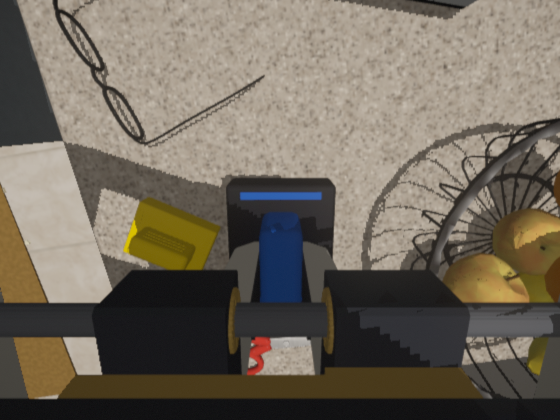

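Request:
move_arm(deltas=[[[271,118,8,0,0,0.15,255],[271,118,8,0,0,0.15,255],[271,118,8,0,0,0.15,255],[271,118,8,0,0,0.15,255],[271,118,8,0,0,0.15,255],[271,118,8,0,0,0.15,255],[271,118,8,0,0,0.15,255],[271,118,8,0,0,0.15,255],[271,118,8,0,0,0.15,255],[271,118,8,0,0,0.15,255],[271,118,8,0,0,0.15,255]]])

```text
clock: 5.85
position: [624.2, 18.8, 166.7]
eef_rot: [-3.14, 0.001, 1.263]
force: [-0.1, 0.3, -1.9]
width: 19.6
gripper_force: 40.0
```

```bash
python3 - <<'E'
from fit import *
o=observe(); s=snapshot("wrist"); save(s,"w3.png"); P=cloud(s,o)
c=s["color"].astype(int);r,g,b=c[...,0],c[...,1],c[...,2];h=P[...,2]
p=o["position"]; yaw=o["eef_rot"][2]
n=(abs(P[...,0]-625)<130)&(abs(P[...,1]-19)<130)
rect(P,n&(h>50)&(h<62)&(r>100),"dock vis")
# edges in tool frame: x along length, y
Rt=R.from_euler("xyz",o["eef_rot"]); Q=(P-p)@Rt.as_matrix()
m=n&(h>50)&(h<62)
print("dock top x",np.percentile(Q[m][:,0],[1,99]).round(1),"y",np.percentile(Q[m][:,1],[1,99]).round(1))
k=m&(abs(Q[...,1])<25)&(Q[...,0]>0); print("mid-line dock top x",np.percentile(Q[k][:,0],[1,99]).round(1))
k2=(abs(Q[...,0])<60)&(abs(Q[...,1])<50)&(Q[...,2]>-5)&(Q[...,2]<15)
print("pack top x",np.percentile(Q[k2][:,0],[1,99]).round(1),"y",np.percentile(Q[k2][:,1],[1,99]).round(1))
delta([625.5,19.3,80],1.264)
E
```

```text
dock vis 11678 c [629.7  26.7] wh [140. 136.] long axis deg 72.7 z med 55.3 mean [639.8  49.4]
dock top x [-56.7  78.7] y [-64.   69.8]
mid-line dock top x [44.9 78.7]
pack top x [ 2.5 40.1] y [-29.4  29.2]
t 5.9 pos [624.3  18.6 167.1] rpy [-3.141  0.     1.263] w 19.5 F [-0.1 -0.9 -1.8] 
-> shift [ 1.1  1.  87.1] rot [-0.001  0.    -0.001]
```

View pics/w3.png

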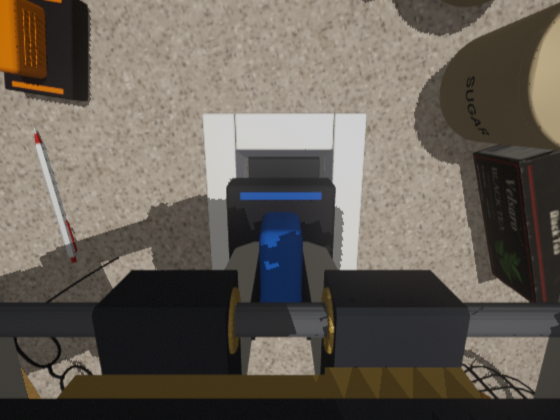

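Request:
move_arm(deltas=[[[-1,2,25,0,0,0,255],[-1,2,50,0,0,0,255],[-1,2,65,0,0,0,255],[-1,2,72,0,0,0,255],[-1,2,77,0,0,0,255],[-1,2,80,0,0,0,255],[-1,2,83,0,0,0,255],[-1,2,86,0,0,0,255],[-1,2,86,0,0,0,255]]])

```text
clock: 6.65
position: [626.6, 18.2, 81.7]
eef_rot: [3.141, -0.0, 1.264]
force: [-0.4, -0.1, -1.6]
width: 19.8
gripper_force: 40.0
```

```bash
python3 - <<'E'
from fit import *
o=observe(); print(o["wrist_torque"].round(2))
s=snapshot("wrist"); save(s,"w4.png"); P=cloud(s,o)
Rt=R.from_euler("xyz",o["eef_rot"]); Q=(P-o["position"])@Rt.as_matrix();h=P[...,2]
m=(abs(Q[...,0])<100)&(abs(Q[...,1])<90)&(h>50)&(h<60)
print("dock x",np.percentile(Q[m][:,0],[1,99]).round(1),"y",np.percentile(Q[m][:,1],[1,99]).round(1))
delta([625.5,19.3,61],1.264)
E
```

```text
[-0.04  0.06  0.06]
dock x [-82.5  78.7] y [-66.2  66.7]
t 6.7 pos [626.7  18.2  81.9] rpy [ 3.141 -0.     1.264] w 19.2 F [ 0.2  0.3 -1.1] 
-> shift [ 0.7 -1.4 20.9] rot [ 0. -0. -0.]
```

View pics/w4.png

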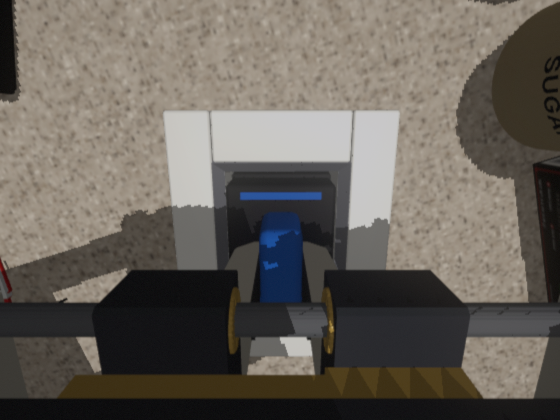

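Request:
move_arm(deltas=[[[0,0,2,0,0,0,255],[0,0,4,0,0,0,255],[0,0,6,0,0,0,255],[0,0,8,0,0,0,255],[0,0,10,0,0,0,255],[0,0,12,0,0,0,255],[0,0,14,0,0,0,255],[0,0,16,0,0,0,255],[0,0,18,0,0,0,255]]])

```text
clock: 7.45
position: [626.6, 18.2, 63.6]
eef_rot: [3.141, -0.0, 1.264]
force: [-1.8, 0.9, 4.5]
width: 19.7
gripper_force: 40.0
```

Request:
move_arm(deltas=[[[0,0,1,0,0,0,255],[0,0,2,0,0,0,255],[0,0,3,0,0,0,255],[0,0,3.5,0,0,0,255],[0,0,3.5,0,0,0,255]]])

```text
clock: 7.87
position: [626.7, 18.3, 61.5]
eef_rot: [3.141, -0.0, 1.264]
force: [-7.5, 2.2, 16.1]
width: 19.8
gripper_force: 40.0
```

Request:
move_arm(deltas=[[[0,0,0,0,0,0,150],[0,0,0,0,0,0,120],[0,0,0,0,0,0,120],[0,0,0,0,0,0,120],[0,0,0,0,0,0,120],[0,0,-10,0,0,0,120],[0,0,-35,0,0,0,120],[0,0,-70,0,0,0,120],[-30,0,-110,0,0,0,120],[-60,0,-130,0,0,0,120],[-60,0,-130,0,0,0,120],[-60,0,-130,0,0,0,120]]])

```text
clock: 8.87
position: [608.8, -40.3, 192.9]
eef_rot: [3.138, -0.001, 1.262]
force: [-0.0, 0.1, -0.2]
width: 49.3
gripper_force: 0.0
```

```bash
python3 - <<'E'
from fit import *
o=observe(); print(o["force"].round(1),o["width"],o["clock"])
s=snapshot("wrist"); save(s,"w5.png"); P=cloud(s,o)
c=s["color"].astype(int);r,g,b=c[...,0],c[...,1],c[...,2];h=P[...,2]
n=(abs(P[...,0]-625)<130)&(abs(P[...,1]-19)<130)
rect(P,n&(h>45)&(h<62)&(r>100),"dock"); rect(P,n&(b>r+40)&(h>80),"bar")
m=n&(np.hypot(P[...,0]-625.5,P[...,1]-19.3)<48)&(r<60)&(b<60)&(h<75)
print("pack top z",np.percentile(h[m],[5,25,50,75,95]).round(1))
s=snapshot("top"); P=cloud(s);h=P[...,2]
rect(P,(abs(P[...,0]-469)<60)&(abs(P[...,1]-207)<60)&(h>52),"orange")
E
```

```text
[-0.   0.1 -0.2] 49.31524854828702 8.8667
dock 16678 c [625.9  14.7] wh [165. 136.] long axis deg 72.4 z med 55.3 mean [628.7  23.1]
bar 1667 c [625.8  16.8] wh [55. 20.] long axis deg 72.6 z med 90.9 mean [626.4  17.3]
pack top z [53.4 54.6 55.2 55.7 56.4]
orange 166 c [466.7 216.5] wh [56. 21.] long axis deg 63.4 z med 65.7 mean [465.7 215.6]
```

View pics/w5.png

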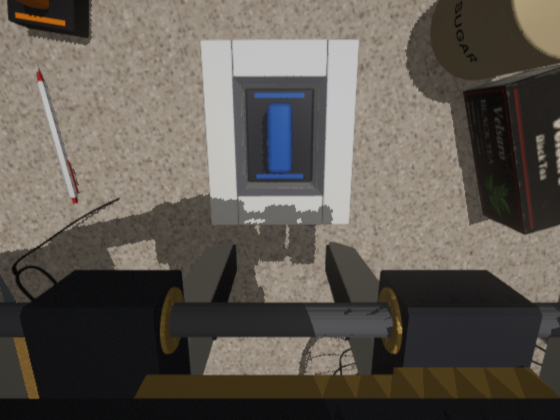

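The picture shows the blue-gripped pack in the recess at about pixel (279, 138), flush with the dock and 2 mm from its centre. The gripper is clear and the orange pack has not moved.

```bash
python3 -c "
from cell import hand_in
print(hand_in())"
```

```text
the job is handed in; nothing more can be done
None
```

The blue-gripped pack is pressed down flush in the dock's recess, about 2 mm from its centre and released; the orange pack has not moved, and the job was handed in at about 9 s (no verdict was returned).

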